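# Roll the clamp wheel to the gauge mark and lock it

## Task

Set the dish clamp on the table: with a fingertip on top of its knurled wheel, roll the wheel stroke by stroke until the pointer fin on the moving jaw lines up with the fin of the gauge stop, then press the lock plunger fully home. Move the jaw only by the wheel, never by touching the jaw itself, and do not pick up or shift the objects standing round the clamp.

Things in the scene. Friction and masses are not known exactly. Their poses are not given: they have to be found in the camera images.
- clamp: dish clamp fixed to the table, base plate 90 x 260 x 8 mm. Origin on the table; its y runs along its length (plate y = -115 to 145 mm), x across (-45 to 45), z up. Along y: fixed jaw, 36 high, at -105 to -85; moving jaw in the middle; grey wheel housing (58 wide, two cheeks 56 high) at 39 to 101 with the knurled wheel between the cheeks; lock plunger on a round boss at 125
- wheel: knurled steel thumbwheel, radius 24 mm, 16 mm wide (knurled middle band 10), origin at its centre, at x = 0, y = 70, z = 38 mm of the clamp; axle along the clamp's x. Its top stands 6 mm above the housing's cheeks. It is turned by friction under a pressing fingertip; 0.5 N along the rim turns it, it stays where it is left and can be rolled either way, 5.5 rad in all
- wheel_top (a point): top of the wheel (x = 0, y = 70, z = 62 mm of the clamp); axes as the clamp. The wheel does not sink when pressed; 3 to 15 N of press is enough grip to roll it. Rolling the top toward the clamp's -y drives the moving jaw toward -y and closes the gap: 10 mm of jaw per radian, so 24 mm of rim travel gives 10 mm of jaw
- jaw: moving aluminium jaw, 64 x 20 mm, 37 high, driven along the clamp's y by the wheel; origin on the table surface under its centre. A dark steel pointer fin, 4 mm thick, 33 mm high, sticks out 14 mm from its -x side. Not to be touched
- jaw_pointer (a point): outer end of the top edge of the jaw's pointer fin, on its centre line; axes as the clamp. It starts 13 to 43 mm on the +y side of the gauge mark
- gauge: gauge stop, aluminium block 20 x 14 x 25 mm fixed at the -x edge of the clamp's base, with an upright dark steel fin 4 mm thick (33 mm high in all) along its top; origin under its centre on the table; axes as the clamp. Its place along the clamp differs each time
- gauge_mark (a point): inner end of the top edge of the gauge's fin, on its centre line, level with the path of the jaw's pointer; axes as the clamp. The jaw is set when jaw_pointer and gauge_mark have the same clamp y (fins end to end)
- lock: round steel lock plunger, 18 mm diameter, in a 27 mm boss 40 mm high at x = 0, y = 125 mm of the clamp; origin on its axis. It is pushed straight down 8 mm against 3 N of friction and stays down
- lock_top (a point): centre of the plunger's top: 50 mm above the table at the start, 42 mm when fully home (2 mm above the boss)
- can: bystander: white objective case with a wide black cap, 47 diameter, 62 high, origin at its foot
- dish: bystander: flat round culture dish, 60 diameter, 14 high, origin at its foot
- slides: bystander: green slide box 39 x 84 x 22 mm, origin at its foot

How it is judged:
By the outcome, as a careful person would: the job done as asked, in the order asked, and still so for the second after the job is handed in, with the robot touching nothing.
It also fails if it takes over 51 s, if anything falls off the work surface, if the arm or the gripper's body presses on something with over 40 N, if the wrist force passes 120 N, or if a joint passes its speed limit or range.

## Robot

A 7-joint arm with a two-finger parallel gripper is mounted at the origin on a cart in front of the work surface, level with it; the furniture and walls round the work are solid. World frame = base frame: x ahead of the robot, y to its left, z up, the work surface at z = 0. Lengths are in m, angles in rad, forces in N, time in s.
With the tool pointing down it reaches from about 0.4 to 0.85 m from the base axis. Payload 4.5 kg.
Tool frame: the origin (TCP) lies where the fingers leave the gripper's body, on its centre line; the fingertips stand 64 mm ahead of it and the grasp point (between the pads) lies 45 mm ahead of it; z points along the fingers, y is the line along which they close (so a half turn about z gives the same grasp; the last joint's range is limited). The gripper opens to 88 mm and grips with 3 to 60 N. Pads are 18 mm wide; open, the fingers measure 123 mm over their backs; the gripper's body (75 mm by 187 mm) begins 45 mm behind the grasp point.
Start: joints at [-1.274, 0.689, -0.195, 1.565, 0.157, 0.902, -0.215], TCP at [0.162, 0.604, 0.303] pointing down, gripper open.
Joint ranges: [-3.01, 3.01], [-0.46, 2.08], [-1.47, 1.51], [0.13, 2.56], [-1, 4.14], [0.04, 2.09], [-2.66, 2.66]. Speed limits (rad/s): [2.57, 2.57, 3.14, 3.14, 3.14, 3.14, 3.14].

## Interface

Orientations are given as a unit quaternion [x, y, z, w].
In Python, from plant import r gives the robot as it stands.
- The arm moves only by the tool play_rows, never from a script. Its arguments are lists of equal length, an entry for each row: "translation": the shift along the tool's x, y, z in m, a list of three; "delta_rot": the turn, a rotation vector about the tool's x, y, z in degrees, a list of three; "grip": the opening, from -1 (shut) to 1 (fully open). In form: {"translation": [[x, y, z], ...], "delta_rot": [[rx, ry, rz], ...], "grip": [grip, ...]}. A call has 1 to 20 rows; each row shifts and turns the commanded pose from where the row before left it, along the tool's axes as they then stand; what a row does not reach is not made up. A row lasts 1/8 s, in which the tool goes at most 62.5 mm and 10.7 degrees, less where a joint would pass 70% of its speed; a pose out of reach is approached as far as the arm can. A call with a gripper value outside its range is refused whole. The fingers move at their own pace and stop on an object; "squeeze" is the grip in N (left out, the last holds). Time passes only in rows, so rows that do not move let the fingers close. It gives the time, the measured TCP pose, the force, the opening and the grip force at its end, in the units of the state.
- r.get_state(): the state, without advancing time (a new reading comes with each control period).
- r.snapshot(name): name is "side" or "top" or "wrist"; returns the picture (480x640x3 uint8, blue, green, red); there is no depth.
- r.get_calibration(name): a dict with "intrinsics" (3x3 intrinsics, pixels), "eye" and "rotation" of the camera in the world. Camera axes: x right, y up, looking along -z (the intrinsics and any distortion apply to the point x, -y, -z); pixel columns grow to the right and rows downward; lengths in m; the calibration is good to about 2 mm. A picture is of the moment at which its call begins: read the wrist's pose just before it. get_calibration takes no time and is no camera call; for the wrist camera it gives the pose at the moment of the call.
- r.finish_job(): hands the job in; it is judged then, once.
Trained networks look in the newest picture that a camera, given by its name, has taken for a name from the list of things; names that differ only in an ending like _2 or _b are one class to them, and where a whole thing is asked for, a point or a joint stands for the part that bears it (a point fixed in the world has none). Each returns a list of dicts, best first, with "confidence" (0 to 1); they miss things now and then, are a little off and sometimes report something else, mostly with a low value. They report only what shows in the picture. A call takes as long as a camera call.
- r.look_for(camera, target): "point" ([x, y, z] in m, in world coordinates, good to about 4 mm: the middle of the surface that is visible of it).
- r.silhouettes(camera, target): "pixels" (480x640 bool, what is visible of it).
The state is a dict: "clock": time; "q": joint angles; "qd": joint speeds; "joint_torque": joint torques, N m; "tool_pos": TCP position; "eef_rot": TCP orientation; "contact_force": force on the tool from outside, world axes, zero at the start; "moment": the same for the moment, N m; "opening": opening from 0.0 (shut) to 1.0 (fully open); "finger_force": force on a finger pad.
Only numpy, scipy, OpenCV 4.12 (cv2) and the standard library are available. Lean on these libraries where they do the work, as an engineer would, in place of code of your own. Each camera call takes 0.05 s, during which the arm holds its last target. There are 200 camera calls.

## Working session

There is one attempt and no reset: what is moved stays moved. The work goes in short steps, Python scripts to look and compute and a tool call to move; the robot and the scene stay as the last step left them, time stands still between calls to the robot, and variables do not carry over. Pictures are saved under pics/ and viewed, at most 10 in all, crops included, and the job is handed in when it is done.

Besides the shell and the picture viewer there is one more tool, called after "Call:" as name(argument=value, ...) on one line, values as JSON. play_rows: Moves the arm, as the interface text tells. Its arguments: {"type":"object","properties":{"translation":{"type":"array","items":{"type":"array","items":{"type":"number"}}},"delta_rot":{"type":"array","items":{"type":"array","items":{"type":"number"}}},"grip":{"type":"array","items":{"type":"number"}},"squeeze":{"type":"number"}},"required":["translation","delta_rot","grip"]}

```bash
ls; mkdir -p pics
python3 - <<'E'
from plant import r
import cv2,numpy as np
s=r.get_state();print(s['clock'],s['tool_pos'],s['eef_rot'],s['contact_force'],s['opening'])
for c in ['top','side']:
    im=r.snapshot(c);cv2.imwrite(f'pics/{c}0.png',im)
    k=r.get_calibration(c);print(c,k)
    for t in ['clamp','wheel','wheel_top','jaw','jaw_pointer','gauge','gauge_mark','lock_top','can','dish','slides']:
        print(c,t,[(np.round(d['point'],4).tolist(),round(d['confidence'],2)) for d in r.look_for(c,t)[:2]])
E
```

```text
pics
0.0 [0.16226672 0.60304398 0.30190051] [ 1.30969683e-01  9.91385952e-01 -9.13378164e-04 -5.07981480e-05] [0.44761029 0.53089567 1.26210316] 0.9980509324577737
top {'intrinsics': array([[517.13710226,   0.        , 324.98873449],
       [  0.        , 517.13710226, 244.13996688],
       [  0.        ,   0.        ,   1.        ]]), 'eye': array([ 4.87702261e-01, -9.21901671e-04,  9.79559012e-01]), 'rotation': array([-0.02109516,  0.03196375,  0.71334315, -0.69976772])}
top clamp [([0.492, -0.0087, 0.0077], 0.79)]
top wheel [([0.4923, 0.0463, 0.0594], 0.55)]
top wheel_top [([0.6059, -0.0792, 0.0005], 0.73), ([0.4927, -0.0071, 0.0047], 0.57)]
top jaw [([0.4932, -0.0068, 0.0349], 0.93)]
top jaw_pointer [([0.4958, -0.008, 0.0408], 0.63)]
top gauge [([0.444, -0.0516, 0.0247], 0.62), ([0.4934, -0.012, 0.0067], 0.28)]
top gauge_mark [([0.4949, -0.009, 0.0064], 0.37)]
top lock_top [([0.4866, 0.095, 0.0491], 0.51)]
top can [([0.5779, 0.0477, 0.0642], 0.85)]
top dish [([0.6079, -0.08, 0.0012], 0.82)]
top slides [([0.5113, -0.2062, 0.0211], 0.74)]
side {'intrinsics': array([[539.26713115,   0.        , 324.47497802],
       [  0.        , 539.26713115, 245.07042047],
       [  0.        ,   0.        ,   1.        ]]), 'eye': array([0.26017876, 0.69934432, 0.72958725]), 'rotation': array([-0.09192098,  0.40360568,  0.89238802, -0.17971258])}
side clamp [([0.49, 0.0359, 0.0173], 0.7)]
side wheel [([0.4879, 0.0632, 0.0524], 0.75)]
side wheel_top [([0.4889, 0.0333, 0.0206], 0.91), ([0.4881, -0.0076, 0.0362], 0.64)]
side jaw [([0.4912, -0.0071, 0.0355], 0.81), ([0.4911, 0.0617, 0.0528], 0.54)]
side jaw_pointer [([0.4885, -0.0068, 0.034], 0.85)]
side gauge [([0.4381, -0.0432, 0.0199], 0.48)]
side gauge_mark [([0.4405, -0.0448, 0.0203], 0.69)]
side lock_top []
side can [([0.5756, 0.0579, 0.0611], 0.89)]
side dish [([0.6063, -0.0784, 0.0009], 0.61)]
side slides [([0.5082, -0.1981, 0.0247], 0.79)]
```

View images.

Run:
```python
import cv2
a=cv2.imread('pics/top0.png');b=cv2.imread('pics/side0.png')
cv2.imwrite('pics/top0c.png',cv2.resize(a[140:350,220:480],None,fx=2.8,fy=2.8,interpolation=cv2.INTER_CUBIC))
```

```text
(no output)
```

View pics/top0c.png

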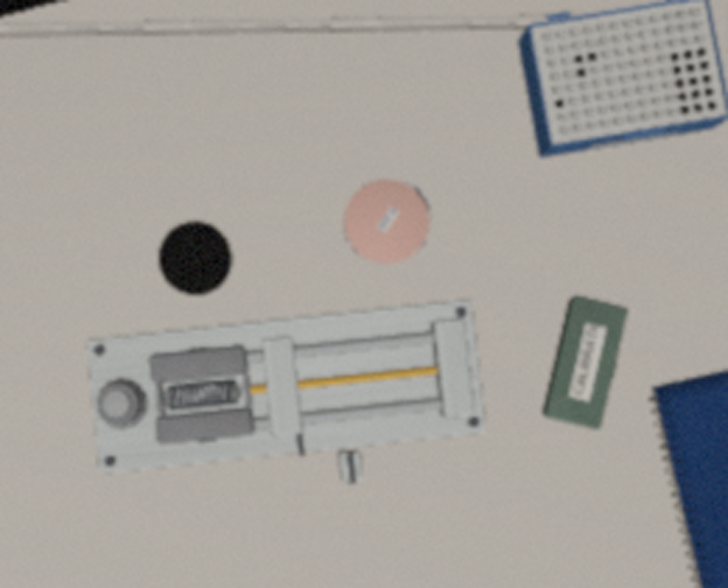

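View pics/side0.png

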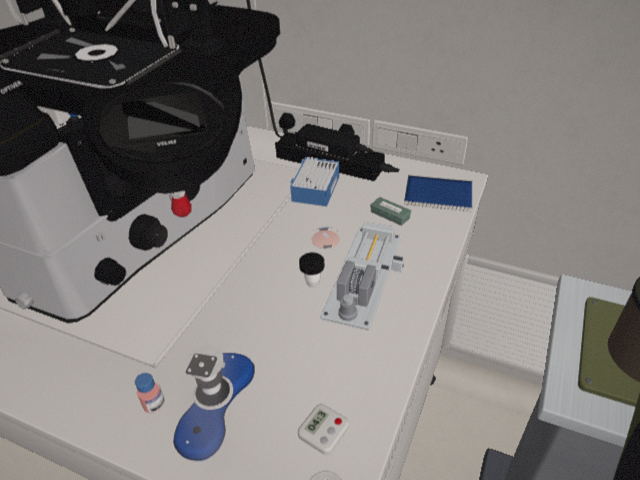

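```bash
cat > h.py <<'E'
import numpy as np,cv2
from scipy.spatial.transform import Rotation as R
from scipy.optimize import least_squares
def proj(k,P):
    c=(np.atleast_2d(P)-k['eye'])@R.from_quat(k['rotation']).as_matrix()
    c=c*[1,-1,-1]; p=c@k['intrinsics'].T; return p[:,:2]/p[:,2:]
def ray(k,uv,z):
    d=np.linalg.inv(k['intrinsics'])@[uv[0],uv[1],1]; d=R.from_quat(k['rotation']).as_matrix()@(d*[1,-1,-1])
    return k['eye']+d*(z-k['eye'][2])/d[2]
def cw(p,P):
    P=np.atleast_2d(P); M=R.from_euler('z',p[2]).as_matrix(); return P@M.T+[p[0],p[1],0]
def inv(p,P):
    P=np.atleast_2d(P)-[p[0],p[1],0]; return P@R.from_euler('z',p[2]).as_matrix()
E
python3 - <<'E'
from h import *
from plant import r
k=r.get_calibration('top')
C=np.array([[90,340],[468,301],[484,431],[103,471],[121,399],[202,393]])
uv=C/2.8+[220,140]
L=np.array([[45,145,8],[45,-115,8],[-45,-115,8],[-45,145,8],[0,125,50],[0,70,62]])/1000
f=lambda p:(proj(k,cw(p,L))-uv).ravel()
s=least_squares(f,[.49,0,.06]);print(s.x,np.round(s.fun.reshape(-1,2),1))
p=s.x
print('wheel',cw(p,L[5]),'lock',cw(p,L[4]))
for n,c in [('ptr out',(302,454)),('gauge inner',(349,452)),('gauge outer',(353,480))]:
    print(n,inv(p,ray(k,np.array(c)/2.8+[220,140],.033))*1000)
st=r.get_state();print(R.from_quat(st['eef_rot']).as_matrix().round(3))
kw=r.get_calibration('wrist');print(kw, (kw['eye']-st['tool_pos'])@R.from_quat(st['eef_rot']).as_matrix())
E
```

```text
[ 0.49935997 -0.0261648   0.08249956] [[-0.7 -0.8]
 [ 1.7 -0.9]
 [ 1.4  0.3]
 [-1.   0.4]
 [-1.3  0.9]
 [ 0.  -0.1]]
wheel [[0.49359155 0.04359712 0.062     ]] lock [[0.48905922 0.09841006 0.05      ]]
ptr out [[-45.86700708  10.66562125  33.        ]]
gauge inner [[-47.71819064 -19.88782663  33.        ]]
gauge outer [[-65.97595071 -20.57620754  33.        ]]
[[-0.966  0.26  -0.   ]
 [ 0.26   0.966  0.   ]
 [ 0.     0.    -1.   ]]
{'intrinsics': array([[432.03824121,   0.        , 319.08805551],
       [  0.        , 432.03824121, 239.64277048],
       [  0.        ,   0.        ,   1.        ]]), 'eye': array([0.09852764, 0.62104173, 0.3840448 ]), 'rotation': array([-0.10362965, -0.07905909,  0.60325116,  0.78682818])} [ 0.06615753  0.00029501 -0.08130794]
```

Call:
play_rows(translation=[[0,0,0],[0,0,0],[-0.0178,-0.0358,0],[-0.0178,-0.0358,0],[-0.0178,-0.0358,0],[-0.0178,-0.0358,0],[-0.0178,-0.0358,0],[-0.0178,-0.0358,0],[-0.0178,-0.0358,0],[-0.0178,-0.0358,0],[-0.0178,-0.0358,0],[-0.0178,-0.0358,0],[-0.0178,-0.0358,0],[-0.0178,-0.0358,0],[-0.0178,-0.0358,0],[-0.0178,-0.0358,0],[-0.0178,-0.0358,0],[-0.0178,-0.0358,0]], delta_rot=[[0,0,-9.9],[0,0,-9.9],[0,0,0],[0,0,0],[0,0,0],[0,0,0],[0,0,0],[0,0,0],[0,0,0],[0,0,0],[0,0,0],[0,0,0],[0,0,0],[0,0,0],[0,0,0],[0,0,0],[0,0,0],[0,0,0]], grip=[-1,-1,-1,-1,-1,-1,-1,-1,-1,-1,-1,-1,-1,-1,-1,-1,-1,-1], squeeze=10)

```text
clock: 3.45
tool_pos: [0.4943, 0.0551, 0.3029]
eef_rot: [-0.041, 0.999, 0.0, 0.0]
contact_force: [0.1, -0.2, -0.1]
opening: 0.007
finger_force: 0.0
```

Call:
play_rows(translation=[[0,0,0.044],[0,0,0.044],[0,0,0.02],[0,0,0]], delta_rot=[[0,0,0],[0,0,0],[0,0,0],[0,0,0]], grip=[-1,-1,-1,-1])

```text
clock: 3.95
tool_pos: [0.4929, 0.0562, 0.1936]
eef_rot: [-0.042, 0.999, -0.0, -0.001]
contact_force: [0.3, 0.5, -0.7]
opening: 0.005
finger_force: 0.0
```

```bash
cat > look.py <<'E'
import sys
from h import *
from plant import r
s=r.get_state();print(s['clock'],s['tool_pos'].round(4),R.from_quat(s['eef_rot']).as_matrix().round(3).tolist(),s['contact_force'].round(2),s['opening'])
k=r.get_calibration('wrist');im=r.snapshot('wrist');cv2.imwrite(sys.argv[1],im);np.save('k.npy',k,allow_pickle=True)
for t in ['wheel','wheel_top','lock_top','gauge_mark','jaw_pointer']:
    print(t,[(np.round(d['point'],4).tolist(),round(d['confidence'],2),proj(k,d['point']).round().tolist()) for d in r.look_for('wrist',t)[:2]])
E
python3 look.py pics/w1.png
```

```text
3.95 [0.4929 0.0562 0.1936] [[-0.997, -0.083, -0.003], [-0.083, 0.997, -0.001], [0.003, -0.0, -1.0]] [ 0.3   0.52 -0.68] 0.004700842803953989
wheel [([0.4886, 0.0438, 0.053], 0.62, [[296.0, 243.0]])]
wheel_top [([0.4891, -0.0114, 0.0184], 0.92, [[209.0, 221.0]])]
lock_top [([0.4852, 0.0956, 0.0472], 0.93, [[392.0, 242.0]]), ([0.4866, 0.043, 0.0541], 0.73, [[295.0, 240.0]])]
gauge_mark [([0.4399, -0.0478, 0.0255], 0.7, [[142.0, 133.0]]), ([0.4871, -0.0103, 0.0222], 0.68, [[209.0, 220.0]])]
jaw_pointer [([0.4898, -0.008, 0.0345], 0.56, [[208.0, 229.0]]), ([0.4874, 0.096, 0.0461], 0.22, [[392.0, 245.0]])]
```

View pics/w1.png

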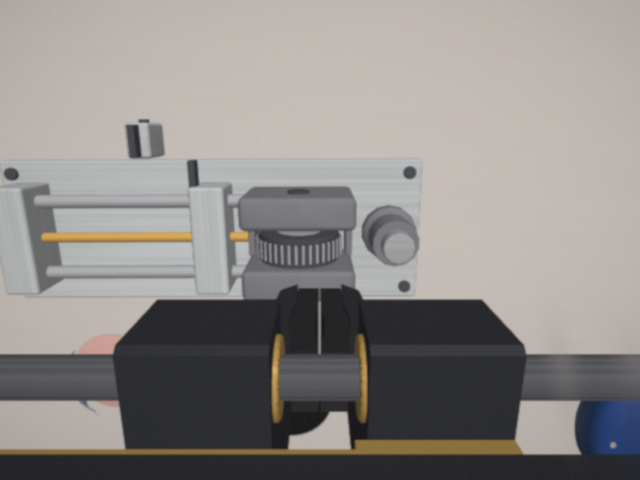

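Run:
```python
from h import *
k=np.load('k.npy',allow_pickle=True).item()
# plate corners & lock
L=np.array([[-45,145,8],[45,145,8],[0,125,50],[-29,101,56],[-29,39,56]])/1000
uv=np.array([[421,158],[415,296.],[400,247],[351,188],[247,190]])
f=lambda p:(proj(k,cw(p,L))-uv).ravel()
s=least_squares(f,[.499,-.026,.0825]);print(s.x,s.fun.reshape(-1,2).round(1));p=s.x
print('wheel',cw(p,[0,.07,.062]),'lock',cw(p,[0,.125,.05]))
im=cv2.imread('pics/w1.png');cv2.imwrite('pics/w1c.png',cv2.resize(im[105:215,100:260],None,fx=5,fy=5,interpolation=cv2.INTER_CUBIC))
```

```text
[ 0.49383569 -0.02529463  0.06105452] [[  4.3  -1.7]
 [ -1.3  -1.5]
 [ -0.4  -1.6]
 [  7.7   4.8]
 [-10.    0.1]]
wheel [[0.48956453 0.04457494 0.062     ]] lock [[0.48620861 0.09947246 0.05      ]]
```

View pics/w1c.png

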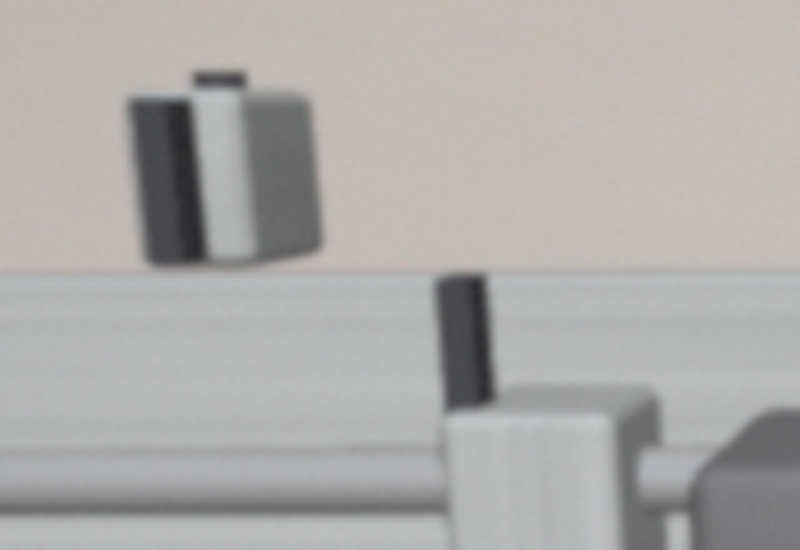

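Run:
```python
from h import *
k=np.load('k.npy',allow_pickle=True).item()
L=np.array([[-45,145,8],[45,145,8],[0,125,50],[-45,-115,8]])/1000
uv=np.array([[421,158],[415,296.],[400,247],[0,160]])
f=lambda p:(proj(k,cw(p,L))-uv).ravel()
s=least_squares(f,[.499,-.026,.0825]);print(s.x,s.fun.reshape(-1,2).round(1));p=s.x
print('wheel',cw(p,[0,.07,.062]),'lock',cw(p,[0,.125,.05]))
for c in [(454,277),(166,262),(132,100)]: print(inv(p,ray(k,np.array(c)/5+[100,105],.033))*1000)
print(proj(k,cw(p,np.array([[0,.07,.062],[-.008,.07,.062],[.008,.07,.062]]))))
```

```text
[ 0.49872993 -0.02476134  0.0891386 ] [[ 2.4 -0.3]
 [ 0.8 -0.3]
 [-0.2  0.9]
 [-2.9  0.3]]
wheel [[0.49249849 0.04496074 0.062     ]] lock [[0.48760235 0.09974238 0.05      ]]
[[-46.1126287   10.59552775  33.        ]]
[[-47.93349769 -21.08088702  33.        ]]
[[-65.23399221 -22.76186991  33.        ]]
[[297.16061311 254.86756892]
 [296.86365591 239.85331522]
 [297.45216315 269.60843526]]
```

Call:
play_rows(translation=[[0,0,0.03],[0,0,0.028],[0,0,0.004],[0,0,0.001],[0,0,0]], delta_rot=[[0,0,0],[0,0,0],[0,0,0],[0,0,0],[0,0,0]], grip=[-1,-1,-1,-1,-1])

```text
clock: 4.88
tool_pos: [0.4941, 0.0564, 0.1327]
eef_rot: [-0.041, 0.999, 0.0, 0.001]
contact_force: [0.6, 0.4, 0.3]
opening: 0.012
finger_force: 0.0
```

Call:
play_rows(translation=[[0,0,0.0015],[0,0,0]], delta_rot=[[0,0,0],[0,0,0]], grip=[-1,-1])

```text
clock: 5.12
tool_pos: [0.4937, 0.0563, 0.1305]
eef_rot: [-0.041, 0.999, 0.0, 0.0]
contact_force: [-0.0, 0.1, -0.7]
opening: 0.004
finger_force: 0.0
```

Call:
play_rows(translation=[[0,0,0.002],[0,0,0.001],[0,0,0]], delta_rot=[[0,0,0],[0,0,0],[0,0,0]], grip=[-1,-1,-1])

```text
clock: 5.5
tool_pos: [0.4935, 0.0563, 0.1271]
eef_rot: [-0.041, 0.999, 0.0, -0.0]
contact_force: [-0.2, -0.2, -1.0]
opening: 0.004
finger_force: 0.0
```

Call:
play_rows(translation=[[0,0,0.001],[0,0,0]], delta_rot=[[0,0,0],[0,0,0]], grip=[-1,-1])

```text
clock: 5.75
tool_pos: [0.4936, 0.0563, 0.1262]
eef_rot: [-0.041, 0.999, 0.0, 0.0]
contact_force: [0.3, 0.3, 0.3]
opening: 0.005
finger_force: 0.4
```

Call:
play_rows(translation=[[0,0,0.001],[0,0,0]], delta_rot=[[0,0,0],[0,0,0]], grip=[-1,-1])

```text
clock: 6.0
tool_pos: [0.4936, 0.0567, 0.1258]
eef_rot: [-0.042, 0.999, 0.0, 0.0]
contact_force: [-1.1, 0.9, 6.5]
opening: 0.005
finger_force: 3.7
```

Call:
play_rows(translation=[[0,0,0.001],[0,0,0]], delta_rot=[[0,0,0],[0,0,0]], grip=[-1,-1])

```text
clock: 6.25
tool_pos: [0.4935, 0.0574, 0.1253]
eef_rot: [-0.042, 0.999, 0.001, 0.001]
contact_force: [-2.4, 4.2, 13.5]
opening: 0.003
finger_force: 6.9
```

Call:
play_rows(translation=[[0,-0.002,-0.0005],[0,-0.003,0],[0,-0.003,0],[0,-0.003,0],[0,-0.003,0],[0,0,0]], delta_rot=[[0,0,0],[0,0,0],[0,0,0],[0,0,0],[0,0,0],[0,0,0]], grip=[-1,-1,-1,-1,-1,-1])

```text
clock: 7.0
tool_pos: [0.4949, 0.0422, 0.1261]
eef_rot: [-0.041, 0.999, -0.0, 0.001]
contact_force: [-1.4, -1.1, 16.3]
opening: 0.003
finger_force: 8.0
```

```bash
cat > m.py <<'E'
import sys
from h import *
from plant import r
s=r.get_state();print(s['clock'],s['tool_pos'].round(4),s['contact_force'].round(2))
k=r.get_calibration('wrist');im=r.snapshot('wrist');n=sys.argv[1];cv2.imwrite(n,im);np.save(n[:-4]+'.npy',k,allow_pickle=True)
p=[.4988,-.0252,.0855]
c=proj(k,cw(p,np.array([[-.047,-.005,.033]])))[0];print(c)
x,y=int(c[0])-110,int(c[1])-60;x,y=max(0,x),max(0,y);print('off',x,y)
cv2.imwrite(n[:-4]+'c.png',cv2.resize(im[y:y+150,x:x+200],None,fx=4,fy=4,interpolation=cv2.INTER_CUBIC))
E
python3 m.py pics/w2.png
```

```text
7.0 [0.4949 0.0422 0.1261] [-1.37 -1.11 16.27]
[137.25351477 168.91260797]
off 27 108
```

View pics/w2c.png

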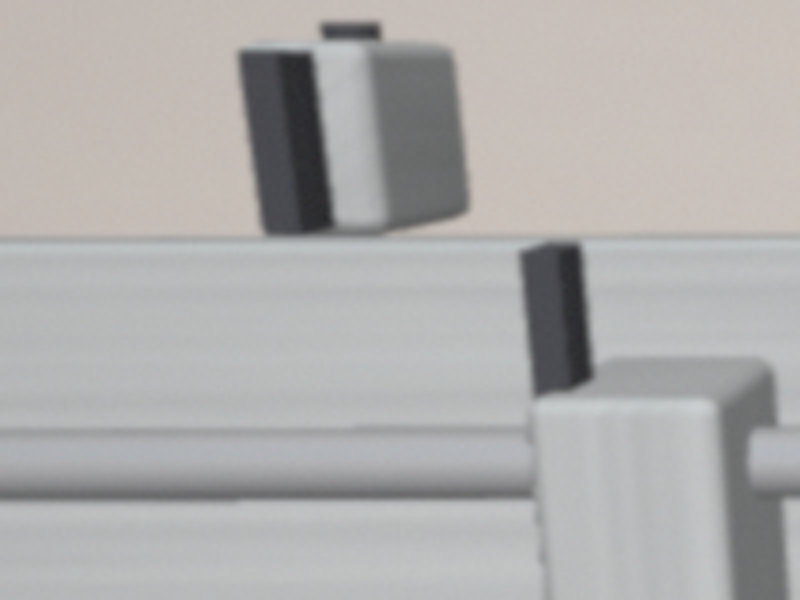

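Call:
play_rows(translation=[[0,-0.003,-0.0007],[0,-0.003,0],[0,-0.003,0],[0,0,0]], delta_rot=[[0,0,0],[0,0,0],[0,0,0],[0,0,0]], grip=[-1,-1,-1,-1])

```text
clock: 7.55
tool_pos: [0.4956, 0.0329, 0.1259]
eef_rot: [-0.041, 0.999, -0.0, 0.0]
contact_force: [0.2, -0.7, 5.7]
opening: 0.008
finger_force: 3.0
```

Call:
play_rows(translation=[[0,0,-0.004],[0,0,-0.004],[0.0005,0.011,0],[0,0.011,0],[0,0,0],[0,0,0.004],[0,0,0.003],[0,0,0]], delta_rot=[[0,0,0],[0,0,0],[0,0,0],[0,0,0],[0,0,0],[0,0,0],[0,0,0],[0,0,0]], grip=[-1,-1,-1,-1,-1,-1,-1,-1])

```text
clock: 8.55
tool_pos: [0.493, 0.0549, 0.1263]
eef_rot: [-0.041, 0.999, -0.0, -0.0]
contact_force: [-1.2, 0.1, 1.8]
opening: 0.007
finger_force: 0.9
```

Call:
play_rows(translation=[[0,0,0.001],[0,-0.003,0],[0,-0.003,0],[0,-0.003,0],[0,-0.003,0],[0,-0.003,0],[0,-0.003,0],[0,-0.003,0],[0,0,0]], delta_rot=[[0,0,0],[0,0,0],[0,0,0],[0,0,0],[0,0,0],[0,0,0],[0,0,0],[0,0,0],[0,0,0]], grip=[-1,-1,-1,-1,-1,-1,-1,-1,-1])

```text
clock: 9.68
tool_pos: [0.495, 0.0335, 0.1259]
eef_rot: [-0.041, 0.999, -0.0, 0.0]
contact_force: [-0.7, -1.0, 8.7]
opening: 0.006
finger_force: 4.1
```

Call:
play_rows(translation=[[0,0,-0.004],[0,0,-0.004],[0,0.011,0],[0,0.011,0],[0,0,0],[0,0,0.004],[0,0,0.003],[0,0,0]], delta_rot=[[0,0,0],[0,0,0],[0,0,0],[0,0,0],[0,0,0],[0,0,0],[0,0,0],[0,0,0]], grip=[-1,-1,-1,-1,-1,-1,-1,-1])

```text
clock: 10.68
tool_pos: [0.4929, 0.0559, 0.1262]
eef_rot: [-0.041, 0.999, -0.0, -0.0]
contact_force: [-0.3, -0.7, 0.6]
opening: 0.006
finger_force: 0.4
```

```bash
python3 m.py pics/w3.png
```

```text
10.675 [0.4929 0.0559 0.1262] [-0.28 -0.7   0.57]
[103.25311531 171.21939804]
off 0 111
```

View pics/w3c.png

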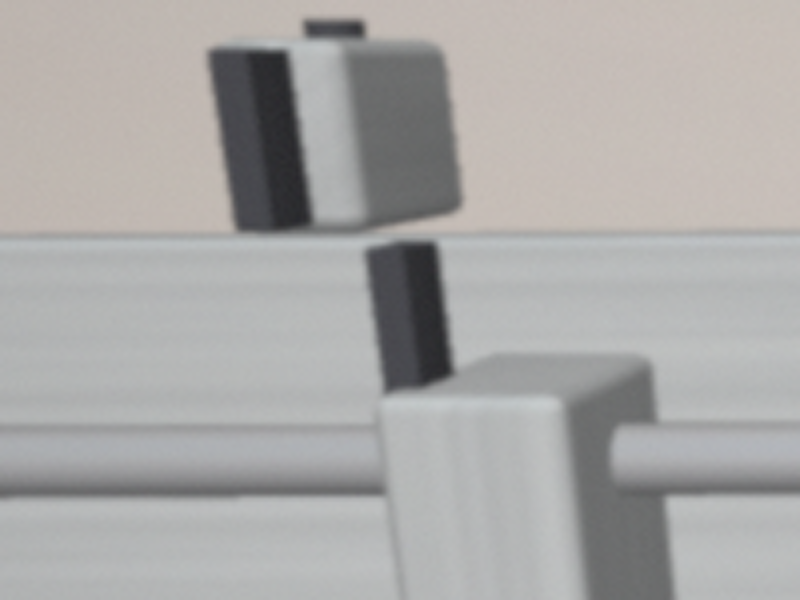

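Call:
play_rows(translation=[[0,0,0.0012],[0,-0.003,0],[0,-0.003,0],[0,-0.003,0],[0,-0.003,0],[0,-0.003,0],[0,-0.003,0],[0,-0.003,0],[0,0,0]], delta_rot=[[0,0,0],[0,0,0],[0,0,0],[0,0,0],[0,0,0],[0,0,0],[0,0,0],[0,0,0],[0,0,0]], grip=[-1,-1,-1,-1,-1,-1,-1,-1,-1])

```text
clock: 11.85
tool_pos: [0.4949, 0.0348, 0.126]
eef_rot: [-0.041, 0.999, -0.0, 0.0]
contact_force: [-1.6, -0.8, 9.7]
opening: 0.004
finger_force: 5.1
```

Call:
play_rows(translation=[[0,0,-0.004],[0,0,-0.004],[0,0.006,0],[0,0.006,0],[0,0,0],[0,0,0.004],[0,0,0.003],[0,0,0]], delta_rot=[[0,0,0],[0,0,0],[0,0,0],[0,0,0],[0,0,0],[0,0,0],[0,0,0],[0,0,0]], grip=[-1,-1,-1,-1,-1,-1,-1,-1])

```text
clock: 12.85
tool_pos: [0.4937, 0.0471, 0.1263]
eef_rot: [-0.041, 0.999, -0.0, -0.0]
contact_force: [-0.9, -0.5, 4.2]
opening: 0.005
finger_force: 2.2
```

Call:
play_rows(translation=[[0,0,0.001],[0,-0.002,0],[0,-0.002,0],[0,-0.002,0],[0,0,0]], delta_rot=[[0,0,0],[0,0,0],[0,0,0],[0,0,0],[0,0,0]], grip=[-1,-1,-1,-1,-1])

```text
clock: 13.48
tool_pos: [0.4943, 0.0411, 0.1261]
eef_rot: [-0.041, 0.999, -0.0, 0.0]
contact_force: [-3.1, -0.3, 13.6]
opening: 0.007
finger_force: 6.8
```

```bash
python3 m.py pics/w4.png
```

```text
13.475 [0.4943 0.0411 0.1261] [-3.12 -0.29 13.62]
[140.19282364 170.77203002]
off 30 110
```

View pics/w4c.png

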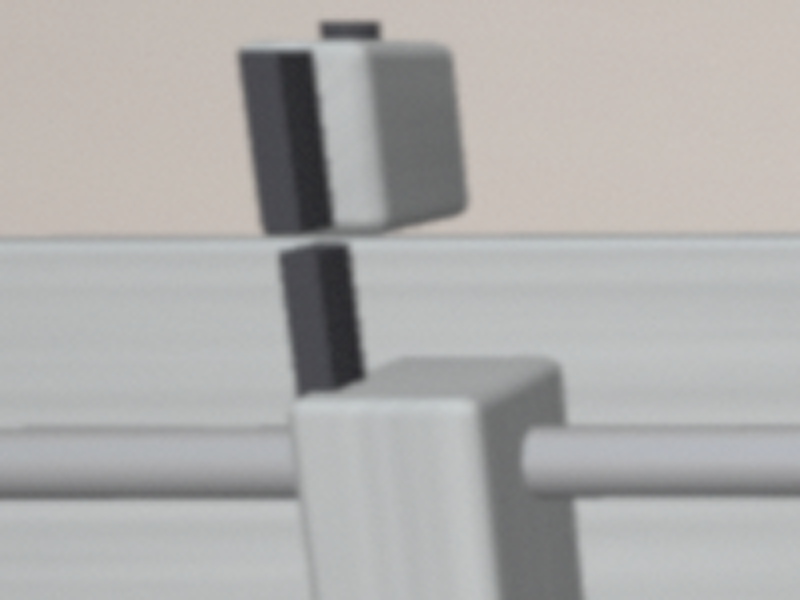

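Call:
play_rows(translation=[[0,-0.002,0],[0,-0.002,0],[0,0,0]], delta_rot=[[0,0,0],[0,0,0],[0,0,0]], grip=[-1,-1,-1])

```text
clock: 13.9
tool_pos: [0.4946, 0.037, 0.1261]
eef_rot: [-0.041, 0.999, -0.0, 0.0]
contact_force: [-2.2, 0.2, 12.5]
opening: 0.002
finger_force: 6.6
```

```bash
python3 m.py pics/w5.png
python3 - <<'E'
import cv2
im=cv2.imread('pics/w5.png');cv2.imwrite('pics/w5d.png',cv2.resize(im[118:212,75:175],None,fx=6.3,fy=6.3,interpolation=cv2.INTER_CUBIC))
E
```

```text
13.9 [0.4946 0.037  0.1261] [-2.23  0.21 12.5 ]
[150.28335936 170.71809364]
off 40 110
```

View pics/w5d.png

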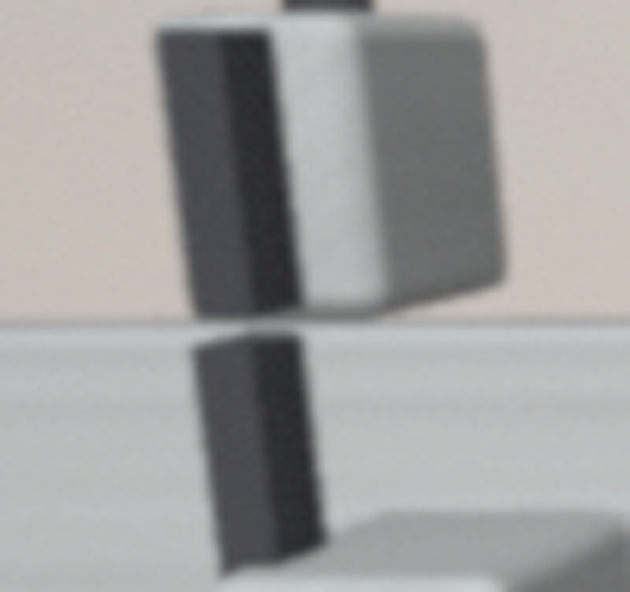

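```bash
cat > e.py <<'E'
import sys
from h import *
im=cv2.imread(sys.argv[1]);g=im.sum(2)/3.; k=np.load(sys.argv[1][:-4]+'.npy',allow_pickle=True).item()
x0=int(sys.argv[2]);a0,a1,b0,b1=map(int,sys.argv[3:7])
def edge(y,lo,hi):   # strongest dark-going edge, subpixel
    d=-np.diff(cv2.GaussianBlur(g,(3,3),0)[y]);s=d[lo:hi];i=lo+int(s.argmax());w=d[i-2:i+3].clip(0);return (w*np.arange(i-2,i+3)).sum()/w.sum()+.5
def pts(a,b,off,dark):
    out=[]
    for y in range(a,b):
        L=edge(y,x0+int((y-a0)*.12)-7,x0+int((y-a0)*.12)+7)
        if dark: L=edge(y,int(L)+5,int(L)+14)
        out.append((L,y))
    return np.array(out)
for dark in (0,1):
    G=pts(a0,a1,0,dark);P=pts(b0,b1,0,dark)
    p=[.4988,-.0252,.0855]
    W=lambda A:np.array([inv(p,ray(k,q,.033))[0]*1000 for q in A])
    G,P=W(G),W(P);f=np.polyfit(G[:,0],G[:,1],1);h=np.polyfit(P[:,0],P[:,1],1)
    xm=-47; print(dark,f,h,'ptr-gauge at xm',np.polyval(h,xm)-np.polyval(f,xm),'means',np.median(P[:,1]),np.median(G[:,1]), 'res',np.std(G[:,1]-np.polyval(f,G[:,0])),np.std(P[:,1]-np.polyval(h,P[:,0])))
E
python3 e.py pics/w5.png 101 126 166 176 205
```

```text
0 [ 1.95922788e-03 -2.28945637e+01] [ 2.77440870e-03 -2.31997645e+01] ptr-gauge at xm -0.3435143026782299 means -23.30798888691839 -23.008930105508142 res 0.03160596757341235 0.03588495513867565
1 [ 1.99270542e-03 -1.89332959e+01] [ 2.16119809e-06 -1.94583755e+01] ptr-gauge at xm -0.43152402873985096 means -19.464400507783942 -19.058612843118667 res 0.03352840080485155 0.0471374124772445
```

Call:
play_rows(translation=[[0,0.0009,0],[0,0,0],[0,0,0]], delta_rot=[[0,0,0],[0,0,0],[0,0,0]], grip=[-1,-1,-1])

```text
clock: 14.32
tool_pos: [0.4946, 0.0377, 0.1261]
eef_rot: [-0.041, 0.999, -0.0, 0.0]
contact_force: [-1.7, -1.2, 13.8]
opening: 0.004
finger_force: 6.7
```

```bash
python3 m.py pics/w6.png;python3 e.py pics/w6.png 101 126 166 176 205
```

```text
14.325 [0.4946 0.0377 0.1261] [-1.7  -1.21 13.84]
[148.76055571 170.76819389]
off 38 110
0 [ 1.34309673e-04 -2.29834741e+01] [ 1.05883340e-03 -2.29977081e+01] ptr-gauge at xm -0.05768663317042311 means -23.037117446641002 -22.99270782510704 res 0.029761346267941625 0.03892584164100293
1 [ 3.06549261e-03 -1.88646513e+01] [-5.02436164e-04 -1.92109070e+01] ptr-gauge at xm -0.17856309568580642 means -19.20665994397791 -19.05381379911527 res 0.03577931733268858 0.04382541603460635
```

Call:
play_rows(translation=[[0,0,-0.004],[0,0,-0.016],[0,0,0],[0.0008,0.03,0],[0.0008,0.031,0],[0,0,0]], delta_rot=[[0,0,0],[0,0,0],[0,0,0],[0,0,0],[0,0,0],[0,0,0]], grip=[-1,-1,-1,-1,-1,-1])

```text
clock: 15.12
tool_pos: [0.4876, 0.1017, 0.1447]
eef_rot: [-0.044, 0.999, 0.001, -0.0]
contact_force: [0.0, -0.4, 0.3]
opening: 0.004
finger_force: 0.0
```

```bash
python3 look.py pics/w7.png; cp k.npy pics/w7.npy
python3 - <<'E'
from h import *
k=np.load('k.npy',allow_pickle=True).item();p=[.4988,-.0252,.0855]
im=cv2.imread('pics/w7.png')
print(proj(k,cw(p,np.array([[-.047,-.021,.033],[0,.125,.05],[0,.07,.062]]))))
cv2.imwrite('pics/w7c.png',cv2.resize(im[100:400,0:400],None,fx=2,fy=2,interpolation=cv2.INTER_CUBIC))
E
```

```text
15.125 [0.4876 0.1017 0.1447] [[-0.996, -0.087, -0.0], [-0.087, 0.996, 0.002], [0.0, 0.002, -1.0]] [ 0.03 -0.37  0.33] 0.003689555461295715
wheel [([0.4867, 0.0481, 0.0542], 0.87, [[191.0, 273.0]]), ([0.609, -0.0706, 0.0007], 0.49, [[17.0, 418.0]])]
wheel_top [([0.4749, 0.026, 0.0248], 0.71, [[163.0, 226.0]]), ([0.4835, 0.1042, 0.0512], 0.5, [[325.0, 275.0]])]
lock_top [([0.4847, 0.0979, 0.0456], 0.88, [[310.0, 272.0]])]
gauge_mark [([0.4366, -0.042, 0.0188], 0.56, [[19.0, 130.0]])]
jaw_pointer [([0.4989, -0.0325, 0.0368], 0.55, [[26.0, 271.0]])]
[[-17.14314637 168.86511386]
 [312.55944537 282.87762369]
 [176.73029317 293.16483684]]
```

View pics/w7c.png

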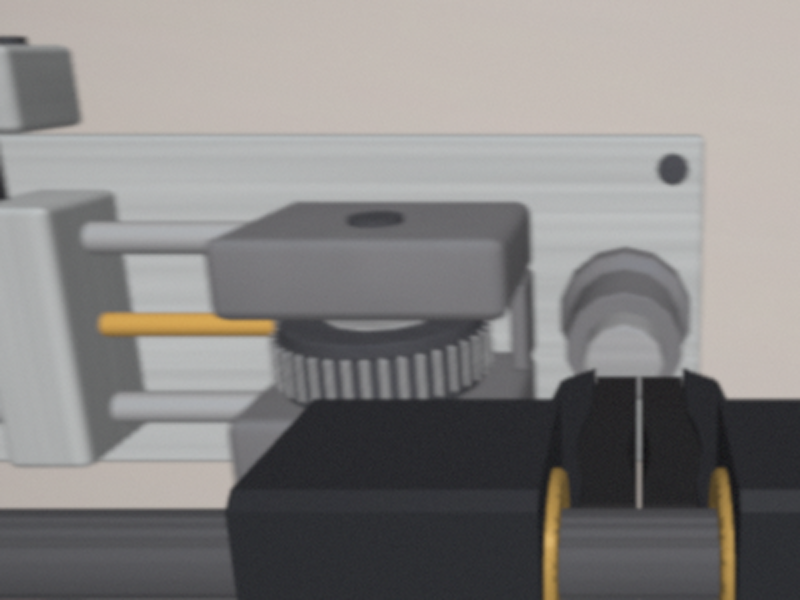

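Call:
play_rows(translation=[[0,-0.003,0.02],[0,0,0.007],[0,0,0.003],[0,0,0.003],[0,0,0.003],[0,0,0.002],[0,0,0]], delta_rot=[[0,0,0],[0,0,0],[0,0,0],[0,0,0],[0,0,0],[0,0,0],[0,0,0]], grip=[-1,-1,-1,-1,-1,-1,-1])

```text
clock: 16.3
tool_pos: [0.4883, 0.096, 0.1071]
eef_rot: [-0.041, 0.999, 0.0, 0.0]
contact_force: [-0.4, 0.5, -0.3]
opening: 0.009
finger_force: 0.0
```

Call:
play_rows(translation=[[0,0,0.0015],[0,0,0]], delta_rot=[[0,0,0],[0,0,0]], grip=[-1,-1])

```text
clock: 16.55
tool_pos: [0.4883, 0.0961, 0.1064]
eef_rot: [-0.041, 0.999, 0.0, 0.0]
contact_force: [-0.6, -0.0, 9.2]
opening: 0.005
finger_force: 4.5
```

Call:
play_rows(translation=[[0,0,0.0015],[0,0,0],[0,0,0]], delta_rot=[[0,0,0],[0,0,0],[0,0,0]], grip=[-1,-1,-1])

```text
clock: 16.92
tool_pos: [0.4883, 0.0961, 0.1062]
eef_rot: [-0.042, 0.999, 0.0, 0.001]
contact_force: [-3.9, -1.0, 24.7]
opening: 0.004
finger_force: 11.9
```

Call:
play_rows(translation=[[0,0,-0.003],[0,0,-0.03],[0,0,-0.03],[0,-0.04,0],[0,-0.04,0],[0.03,-0.03,0],[0,0,0]], delta_rot=[[0,0,0],[0,0,0],[0,0,0],[0,0,0],[0,0,0],[0,0,0],[0,0,0]], grip=[-1,-1,-1,-1,-1,-1,-1])

```text
clock: 17.8
tool_pos: [0.4649, -0.0193, 0.1669]
eef_rot: [-0.039, 0.999, -0.001, -0.002]
contact_force: [-0.1, 0.6, -0.8]
opening: 0.007
finger_force: 0.0
```

```bash
python3 m.py pics/w8.png
python3 - <<'E'
from h import *
im=cv2.imread('pics/w8.png');k=np.load('pics/w8.npy',allow_pickle=True).item();p=[.4988,-.0252,.0855]
c=proj(k,cw(p,np.array([[-.047,-.021,.033],[0,.125,.042]])));print(c)
x,y=(c[0]-[45,50]).astype(int).clip(0);print(x,y)
a=cv2.resize(im[y:y+100,x:x+90],None,fx=5.5,fy=5.5,interpolation=cv2.INTER_CUBIC)
cv2.imwrite('pics/w8d.png',a)
E
```

```text
17.8 [ 0.4649 -0.0193  0.1669] [-0.1   0.59 -0.83]
[292.40418473 231.01303853]
off 182 171
[[261.23618006 231.21552883]
 [543.71203224 321.46454341]]
216 181
```

View pics/w8d.png

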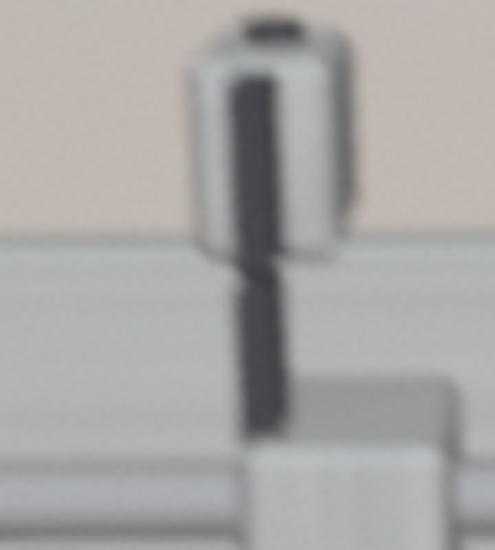

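```bash
python3 -c "
from plant import r
print(r.finish_job())"
```

```text
the job is handed in; nothing more can be done
None
```

I rolled the jaw with the wheel until its pointer fin lined up with the gauge fin, about 0.1 mm off by camera measurement. I then pressed the lock plunger to its hard stop at about 42 mm (25 N) and handed the job in at about 18 s with the arm clear. The hand-in returned no verdict.

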